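# Lay the tall parcel down, label up, against the stop rail

## Robot

A 6-joint arm with a two-finger parallel gripper is mounted at the origin on the work surface. World frame = base frame: x ahead of the robot, y to its left, z up, the work surface at z = 0. Lengths are in mm, angles in rad, forces in N, time in s.
With the tool pointing down it reaches from about 350 to 975 mm from the base axis. Payload 4.9 kg.
Tool frame: the origin (TCP) lies midway between the tips of the shut fingers; the grasp point (between the pads) lies 19 mm behind it (env.grasp_offset is the distance from the TCP to the grasp point, in mm); z points along the fingers, y is the line along which they close (so a half turn about z gives the same grasp; the last joint's range is limited). The gripper opens to 85 mm and grips with 20 to 120 N. Pads are 22 mm wide; open, the fingers measure 114 mm over their backs; the gripper's body (76 mm by 85 mm) begins 54 mm behind the grasp point. The pads swing forward as they close: fully open they stand 13 mm farther back than shut.
Start: joints at [-1.449, 0.053, 1.613, -0, 1.476, -0.119], TCP at [149.046, -606.949, 199.804] pointing down, gripper open.
Joint ranges: [-3.01, 3.01], [-1.01, 2.22], [0.06, 2.58], [-1.02, 4.17], [0.09, 2.62], [-3.14, 3.14]. Speed limits (rad/s): [2.57, 2.57, 3.14, 3.14, 3.14, 3.14].

## Interface

Orientations are given as [roll, pitch, yaw] about the fixed x, y, z axes, in that order (R = Rz(yaw) Ry(pitch) Rx(roll)).
In Python, from cell import env gives the robot as it stands. The module is installed in compiled form; this text tells all that it offers.
- The arm moves only by the tool servo_tool, never from a script. Its argument "rows" is a list of rows, each a list of 3 entries, a list of its own where there are three numbers: the opening, from 0 (shut) to 1 (fully open), then the shift along the tool's x, y, z in m, then the turn about the tool's z in rad. A call has 1 to 5 rows; each row is the pose to reach, as a shift and turn from the pose commanded when the call began, along the tool's axes at that moment; what a row does not reach only later rows make up. A row lasts 1/8 s, in which the tool goes at most 62.5 mm and 10.7 degrees, less where a joint would pass 70% of its speed; a pose out of reach is approached as far as the arm can. A call with a gripper value outside its range is refused whole. The fingers move at their own pace and stop on an object; "grip_force" is the grip in N (left out, the last holds). Time passes only in rows, so rows that repeat a pose let the fingers close. It gives the time, the measured TCP pose, the force, the opening and the grip force at its end, in the units of the state.
- env.state(): the state, without advancing time (a new reading comes with each control period).
- env.read_camera(name): name is "scene" or "side" or "wrist"; returns the picture (420x560x3 uint8, blue, green, red); there is no depth.
- env.camera_model(name): a dict with "mtx" (3x3 intrinsics, pixels), "world_from_camera" (4x4, takes a point from camera to world coordinates). Camera axes: x right, y down, z forward; pixel columns grow to the right and rows downward; lengths in mm; the calibration is good to about 2 mm. A picture is of the moment at which its call begins: read the wrist's pose just before it. camera_model takes no time and is no camera call; for the wrist camera it gives the pose at the moment of the call.
- env.sign_off(): hands the job in; it is judged then, once.
Trained networks look in the newest picture that a camera, given by its name, has taken for a name from the list of things; names that differ only in an ending like _2 or _b are one class to them, and where a whole thing is asked for, a point or a joint stands for the part that bears it (a point fixed in the world has none). Each returns a list of dicts, best first, with "p" (0 to 1); they miss things now and then, are a little off and sometimes report something else, mostly with a low value. They report only what shows in the picture. A call takes as long as a camera call. They do not tell look-alikes from the thing itself.
- env.search_frame(query, camera): "box" ([left, top, right, bottom] in pixels, round what is visible of it).
- env.silhouettes(query, camera): "pixels" (420x560 bool, what is visible of it) and "box" ([left, top, right, bottom] in pixels, round what is visible of it).
- env.landmark_of(query, camera): "xy" ([column, row] in pixels: a listed point, or the origin of a listed thing).
The state is a dict: "time": time; "joints": joint angles; "joint_velocities": joint speeds; "effort": joint torques, N m; "eef_pos": TCP position; "tcp_rot": TCP orientation; "force": force on the tool from outside, world axes, zero at the start; "wrist_torque": the same for the moment, N m; "opening": finger opening in mm; "gripper_force": force on a finger pad.
Only numpy, scipy, OpenCV 4.12 (cv2) and the standard library are available. Lean on these libraries where they do the work, as an engineer would, in place of code of your own. Each camera call takes 0.05 s, during which the arm holds its last target. There are 200 camera calls.

## Task

Get the tall parcel ready for scanning: push it over so that it lies flat on the grey board with its shipping label facing up, then push it along the board until its leading end (its former top) is flush against the metal stop rail. Only push: do not lift or carry the parcel, do not disturb the other things, and finish with the robot clear of everything.

Things in the scene. Friction and masses are not known exactly. Their poses are not given: they have to be found in the camera images.
- parcel: tall closed carton, 80 x 110 x 200 mm (x, y, z), 0.3 to 0.65 kg, loose, standing on end on the board. Origin: centre of its bottom end; z runs to its top end; x points out of the 110 mm wide side with the white label, which at first faces away from the rail. Pushed near the top of the label side it tips towards the rail and falls by itself past a lean of about 22 degrees
- parcel_middle (a point): centre of the parcel's volume, 100 mm from either end; axes as parcel
- parcel_top (a point): centre of the parcel's top end (200 mm from its bottom end), the end that must meet the rail; axes as parcel
- board: fixed grey board, 360 x 500 x 6 mm, on the bench. Origin: centre of its underside. An aluminium stop rail, 340 mm along x, 20 mm thick, top 46 mm above the bench, stands at its -y end, inner face at y = -215 mm. The parcel starts 310 to 410 mm from that face, about 80 mm to either side of the middle line, label towards +y within 8 degrees
- rail_face (a point): middle of the rail's inner face, 26 mm above the bench; axes as board, +y points from the rail over the board
- mini: small closed carton with a small label, 80 x 80 x 70 mm, loose on the board abreast of the parcel (within about 80 mm along the board), 160 mm to the side of it; leave it alone. Origin: centre of its underside
- tape: roll of brown tape lying flat on the board, 72 mm diameter, 45 mm high, 26 mm hole radius, loose, about 130 mm nearer the rail than the small carton; leave it alone. Origin: centre of its underside
- pencup: white plastic cup, 76 mm diameter, 100 mm high, loose on the bench beside the board; leave it alone. Origin: centre of its underside
- stapler: black stapler, 150 x 36 mm, 55 mm high, loose on the bench; leave it alone. Origin: centre of its underside
- labelroll: white roll of labels lying flat, 100 mm diameter, 60 mm high, loose on the bench; leave it alone. Origin: centre of its underside
- spray: white plastic bottle, 60 mm diameter, 150 mm high, loose on the bench; leave it alone. Origin: centre of its underside
- screwdriver: screwdriver with a red handle lying on the bench; leave it alone. Origin: on its underside, x along its length
Mind the look-alikes: they are no part of the job. Leave any red or turquoise look-alike of the parcel alone.

How it is judged (in metres and radians):
On the way, in this order (a step that is already met when the one before it is completed fails the run):
1. the parcel lies on the board with its label up (angle between parcel's own x axis and vertical below 0.1 rad and height (world z) of parcel_middle below 0.06 m), for 0.2 s.
2. its former top end is flush against the stop rail (angle between parcel's own x axis and vertical below 0.1 rad and y of parcel_top in the frame of board below -0.205 m and angle between the z axis of parcel and the y axis of board, either way round below 0.1 rad and x of parcel_top in the frame of board between -0.125 and 0.125 m and z of parcel_middle in the frame of board below 0.056 m and y of parcel_middle in the frame of board above -0.33 m), for 0.2 s.
At the end, for the whole second after the job is handed in: The parcel lies flat on the board, label up within 0.1 rad, its former top end within 10 mm of the rail's face and square to it within 0.1 rad, the middle of that end within 125 mm of the rail's middle, at rest (all of step 2 and linear speed of parcel below 0.01 m/s); the robot touches nothing.
It fails at once if the parcel is lifted off the board while upright or leaning (its middle over 130 mm above the bench) (height (world z) of parcel_middle above 0.13 m).
It fails at once if the lying parcel is lifted or carried (its middle over 80 mm above the bench) (angle between parcel's own x axis and vertical below 0.2 rad and height (world z) of parcel_middle above 0.08 m).
It fails at once if another loose thing is moved more than 20 mm (distance of any of mini, tape, pencup, stapler, labelroll, spray, screwdriver from where it was at the start of the episode above 0.02 m).
It fails at once if another standing thing is tipped over (angle between any of mini, tape, pencup, labelroll, spray, stapler's own z axis and vertical above 0.35 rad).
It also fails if it takes over 48 s, if anything falls off the work surface, if the arm or the gripper's body presses on something with over 40 N, if the wrist force passes 120 N, or if a joint passes its speed limit or range.

## Working session

There is one attempt and no reset: what is moved stays moved. The work goes in short steps, Python scripts to look and compute and a tool call to move; the robot and the scene stay as the last step left them, time stands still between calls to the robot, and variables do not carry over. Pictures are saved under pics/ and viewed, at most 10 in all, crops included, and the job is handed in when it is done.

Besides the shell and the picture viewer there is one more tool, called after "Emit:" by a JSON object that holds its "fn" and its "kwargs", one argument or row to a line. servo_tool: Moves the arm, as the interface text tells. Its arguments: {"type":"object","properties":{"rows":{"type":"array"},"grip_force":{"type":"number"}},"required":["rows"]}

```bash
mkdir -p pics
cat > h.py <<'E'
from cell import env
import numpy as np, cv2
def ray(cam,uv):
    m=env.camera_model(cam);K=np.array(m["mtx"]);T=np.array(m["world_from_camera"])
    d=T[:3,:3]@np.linalg.solve(K,[uv[0],uv[1],1.]);return T[:3,3],d
def at_z(cam,uv,z):
    o,d=ray(cam,uv);return o+d*(z-o[2])/d[2]
def proj(cam,P):
    m=env.camera_model(cam);K=np.array(m["mtx"]);T=np.linalg.inv(np.array(m["world_from_camera"]))
    p=K@(T[:3,:3]@np.array(P,float)+T[:3,3]);return p[:2]/p[2]
E
python3 - <<'E'
from h import *
np.set_printoptions(precision=1,suppress=True)
s=env.state();print(s)
for c in("scene","side"):
    im=env.read_camera(c);cv2.imwrite(f"pics/{c}0.png",im)
    print(c,np.array(env.camera_model(c)["world_from_camera"])[:3,3])
    for q in("parcel","mini","tape","parcel_top","rail_face","board"):
        f=env.landmark_of if True else 0
        print(q,[(np.round(r["xy"],1),round(r["p"],2)) for r in env.landmark_of(q,c)][:4])
    print([(np.round(r["box"]),round(r["p"],2)) for r in env.search_frame("parcel",c)])
E
```

```text
{'time': 0.0, 'joints': array([-1.4,  0.1,  1.6, -0. ,  1.5, -0.1]), 'joint_velocities': array([ 0.,  0., -0.,  0.,  0.,  0.]), 'effort': array([  0. , -39.4, -37. ,  -0. ,   0. ,   0. ]), 'eef_pos': array([ 148.9, -606.3,  198.5]), 'tcp_rot': array([-3.1, -0. ,  0.2]), 'force': array([ 0.3,  0.4, -0. ]), 'wrist_torque': array([-0., -0., -0.]), 'gripper_force': 0.0, 'opening': 85.53790967273166}
scene [1329.3  -62.5 1256.3]
parcel [(array([308.6, 277.7]), 0.82), (array([158.5, 336.8]), 0.66), (array([347.9, 162.5]), 0.55)]
mini [(array([311.6, 232.5]), 0.85), (array([438.8, 286.2]), 0.52), (array([427. , 235.2]), 0.28)]
tape [(array([268.8, 235.2]), 0.61)]
parcel_top [(array([356.9, 116. ]), 0.91), (array([137.5, 303.5]), 0.81), (array([315.3, 235.9]), 0.77), (array([125.9, 284.1]), 0.34)]
rail_face [(array([196.7, 251.4]), 0.88)]
board [(array([272.4, 254.1]), 0.9)]
[(array([114., 279., 184., 363.]), 0.98), (array([292., 222., 327., 298.]), 0.73), (array([259., 217., 281., 247.]), 0.71), (array([334., 106., 378., 171.]), 0.61)]
side [-136.4  818.9  992.4]
parcel [(array([238.3, 233.3]), 0.89), (array([304.5, 336.5]), 0.74), (array([278.2, 167.4]), 0.73)]
mini [(array([269.7, 257.7]), 0.97), (array([275.6, 230.8]), 0.24)]
tape []
parcel_top [(array([234.2, 185.2]), 0.89), (array([281.5, 125.2]), 0.72), (array([307.5, 292.4]), 0.61), (array([276.7, 225.4]), 0.27)]
rail_face [(array([313.7, 196.5]), 0.64), (array([271. , 255.8]), 0.29)]
board [(array([278.2, 230.5]), 0.65)]
[(array([215., 176., 257., 243.]), 0.94), (array([281., 270., 333., 355.]), 0.82), (array([270., 121., 297., 176.]), 0.64)]
```

View pics/scene0.png

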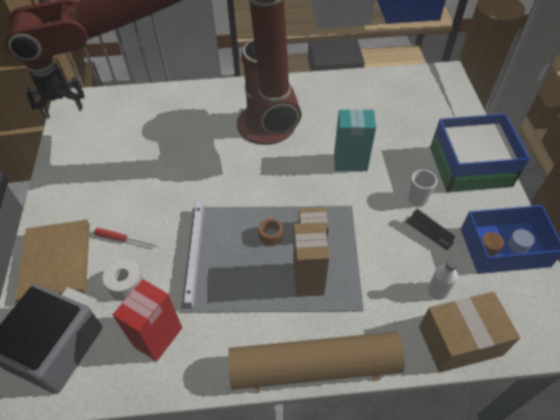

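View pics/side0.png

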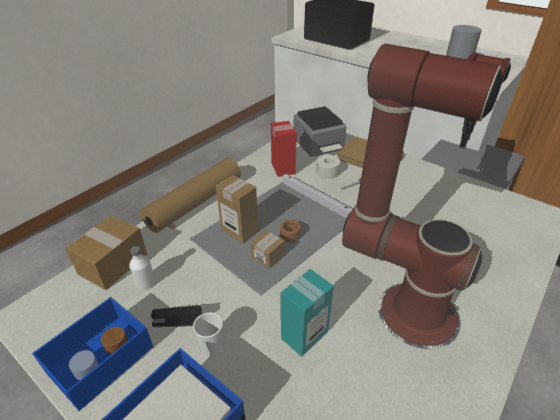

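Scene: candidates for the parcel are the brown carton on the board (310,260), the red one (150,320), the turquoise one (354,140) and the mini (313,218). I choose the brown one on the board: it has the white label, which shows in the side view at (231,220), and the rail is at (195,255). A crop will check this.

Run:
```python
from h import *
np.set_printoptions(precision=1,suppress=True)
for c,uvs in (("scene",{"parcel":(308.6,277.7),"top":(315.3,235.9),"mini":(311.6,232.5),"tape":(268.8,235.2),"rail":(196.7,251.4),"board":(272.4,254.1)}),
  ("side",{"parcel":(238.3,233.3),"top":(234.2,185.2),"mini":(269.7,257.7),"rail":(313.7,196.5),"board":(278.2,230.5)})):
    for k,uv in uvs.items(): print(c,k,at_z(c,uv,{"top":206,"rail":26,"board":6}.get(k,6)))
im=cv2.imread("pics/scene0.png")[195:320,170:370]
im2=cv2.imread("pics/side0.png")[165:295,185:355]
a=cv2.resize(im,None,fx=4,fy=4,interpolation=cv2.INTER_CUBIC)
b=cv2.resize(im2,None,fx=4,fy=4,interpolation=cv2.INTER_CUBIC)
cv2.imwrite("pics/a.png",a);cv2.imwrite("pics/b.png",b)
```

```text
scene parcel [645.4  67.4   6. ]
scene top [637.5  79.  206. ]
scene mini [492.4  96.5   6. ]
scene tape [488.6 -33.2   6. ]
scene rail [ 536.6 -247.    26. ]
scene board [556.3 -28.1   6. ]
side parcel [643.5  80.5   6. ]
side top [654.5  68.9 206. ]
side mini [479.7 103.1   6. ]
side rail [ 541.5 -240.3   26. ]
side board [541.3 -19.1   6. ]
```

View pics/a.png

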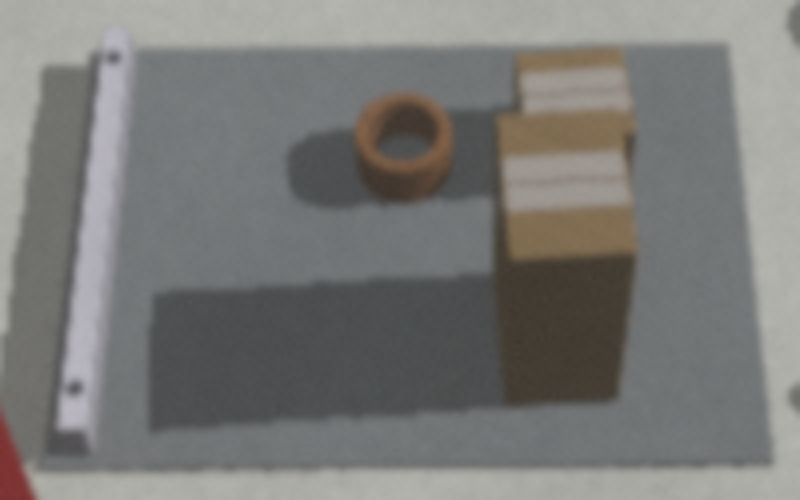

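View pics/b.png

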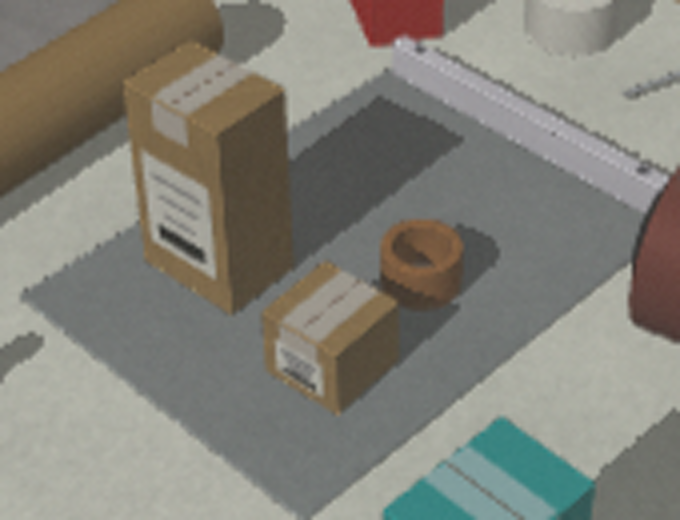

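Crops: brown parcel with its label towards +y, top corners at crop a (497,115),(628,113),(636,252),(512,260); board corners (728,43),(773,465),(40,468). Tape at (403,145) lies abreast of the fall path. Fitting poses from the corners.

Run:
```python
from h import *
from scipy.optimize import least_squares
np.set_printoptions(precision=3,suppress=True)
A=lambda u,v:(170+u/4-.4,195+v/4-.4)
B=lambda u,v:(185+u/4-.4,165+v/4-.4)
def fit(obs,x0):
    def P(p,l):
        c,s=np.cos(p[2]),np.sin(p[2]);return [p[0]+c*l[0]-s*l[1],p[1]+s*l[0]+c*l[1],l[2]]
    f=lambda p:np.concatenate([proj(c,P(p,l))-uv for c,uv,l in obs])
    r=least_squares(f,x0,x_scale=[100,100,.1],loss="soft_l1");print(r.x,r.fun.reshape(-1,2).round(1).tolist());return r.x,P
# board: local x along rail, y from rail
b,P=fit([("scene",A(728,43),(-180,250,6)),("scene",A(773,465),(180,250,6)),("scene",A(40,468),(180,-250,6)),
 ("side",B(22,294),(180,250,6)),("side",B(305,517),(-180,250,6))],[550,-25,0])
print("rail face",P(b,(0,-215,26)))
# parcel: label axis = +y approx; here local y = label dir (80), local x width (110)
o=[("scene",A(497,115),(-55,-40,206)),("scene",A(628,113),(-55,40,206)),("scene",A(636,252),(55,40,206)),("scene",A(512,260),(55,-40,206)),
("scene",A(507,403),(55,-40,6)),("scene",A(617,399),(55,40,6)),
("side",B(125,85),(55,40,206)),("side",B(192,43),(55,-40,206)),("side",B(286,92),(-55,-40,206)),("side",B(217,137),(-55,40,206)),
("side",B(232,313),(-55,40,6)),("side",B(146,262),(55,40,6)),("side",B(292,262),(-55,-40,6))]
p,_=fit(o,[645,75,0])
m,_=fit([("side",B(263,315),(40,40,76)),("side",B(332,262),(40,-40,76)),("side",B(398,310),(-40,-40,76)),("side",B(330,355),(-40,40,76)),("side",B(338,413),(-40,40,6)),("scene",A(517,52),(-40,-40,76)),("scene",A(622,50),(-40,40,76))],[485,100,0])
c,s=np.cos(b[2]),np.sin(b[2]);R=np.array([[c,s],[-s,c]])
for n,q in(("parcel",p),("mini",m)):print(n,"in board",R@(q[:2]-b[:2]),q[2]-b[2])
for q in("pencup","spray","stapler","labelroll"):
    r=env.landmark_of(q,"scene");print(q,at_z("scene",r[0]["xy"],0) if r else None)
```

```text
[558.503 -30.135  -0.097] [[0.3, 0.0], [0.2, -0.1], [-0.1, 0.1], [0.1, -0.7], [0.3, 0.1]]
rail face [np.float64(537.7488285020032), np.float64(-244.13142278177747), 26]
[648.13   68.171  -0.048] [[0.5, -0.7], [-1.3, -1.6], [1.2, 0.1], [-0.4, -0.3], [-0.1, 1.3], [1.1, 0.9], [-0.6, -1.1], [0.4, -1.1], [0.3, -0.7], [-0.1, -0.6], [-0.0, 1.0], [-0.1, -0.3], [0.9, 2.0]]
[488.973 100.343  -0.061] [[-0.2, -1.8], [-0.4, -1.0], [1.0, -1.9], [1.1, 0.1], [-0.5, 0.8], [0.3, -0.1], [1.0, -0.6]]
parcel in board [ 79.719 106.499] 0.048609704054038784
mini in board [-81.8   123.157] 0.03539845453691216
pencup [394.568 453.883   0.   ]
spray [716.689 428.377   0.   ]
stapler [527.403 446.005   0.   ]
labelroll [ 609.031 -453.382    0.   ]
```

```bash
cat > to.py <<'E'
import sys
from h import *
from scipy.spatial.transform import Rotation as Ro
np.set_printoptions(precision=3,suppress=True)
def to(t,yaw=None):
    s=env.state();R=Ro.from_euler("xyz",s["tcp_rot"])
    d=R.inv().apply(np.array(t,float)-s["eef_pos"])/1000
    turn=None if yaw is None else -((yaw-s["tcp_rot"][2]+np.pi)%(2*np.pi)-np.pi)
    print("t",round(s["time"],2),"pos",s["eef_pos"],"rot",s["tcp_rot"],"shift",d,"turn",turn,"F",s["force"])
if __name__=="__main__":
    a=[float(v) for v in sys.argv[1:]];to(a[:3],a[3] if len(a)>3 else None)
E
python3 to.py 653 178 320 1.523; python3 -c "
from h import *
for c,u in(('scene',(158.5,336.8)),('scene',(347.9,162.5)),('side',(304.5,336.5)),('side',(278.2,167.4))):print(at_z(c,u,0))"
```

```text
t 1.0 pos [ 149.03  -606.947  199.812] rot [-3.142  0.     0.241] shift [ 0.677 -0.642 -0.12 ] turn -1.2822049960327586 F [0.286 0.374 0.47 ]
[ 777.80288846 -351.57538511    0.        ]
[218.49967649 256.63665969   0.        ]
[215.67463909 270.49080271   0.        ]
[ 8.01666728e+02 -3.44025091e+02 -1.13686838e-13]
```

Emit:
{"fn": "servo_tool", "kwargs": {
  "rows": [
    [0.5,[0,0,-0.06],0],
    [0.5,[0,0,-0.12],0],
    [0.5,[0,0,-0.12],0]
  ]
}}

```text
time: 1.38
eef_pos: [149.4, -609.6, 328.1]
tcp_rot: [3.129, 0.002, 0.241]
force: [0.1, -0.3, 0.2]
opening: 42.7
gripper_force: 0.0
```

Emit:
{"fn": "servo_tool", "kwargs": {
  "rows": [
    [0.5,[0.042,-0.04,0],-0.15],
    [0.5,[0.084,-0.08,0],-0.3],
    [0.5,[0.126,-0.12,0],-0.45],
    [0.5,[0.168,-0.16,0],-0.6],
    [0.5,[0.21,-0.2,0],-0.75]
  ]
}}

```text
time: 2.0
eef_pos: [305.8, -360.8, 318.9]
tcp_rot: [-3.141, -0.0, 0.995]
force: [0.2, -0.4, -0.1]
opening: 43.0
gripper_force: 0.0
```

```bash
python3 to.py 653 178 320 1.523
```

```text
t 2.0 pos [ 305.85  -360.804  318.947] rot [-3.141 -0.     0.995] shift [ 0.641 -0.002 -0.001] turn -0.5277323465299362 F [ 0.235 -0.381 -0.146]
```

Emit:
{"fn": "servo_tool", "kwargs": {
  "rows": [
    [0.5,[0.06,0,0],-0.1],
    [0.5,[0.12,0,0],-0.2],
    [0.5,[0.18,0,0],-0.3],
    [0.5,[0.24,0,0],-0.4],
    [0.5,[0.3,0,0],-0.52]
  ]
}}

```text
time: 2.62
eef_pos: [470.3, -109.8, 319.1]
tcp_rot: [-3.141, 0.0, 1.515]
force: [0.4, -0.8, 1.1]
opening: 42.7
gripper_force: 0.0
```

```bash
python3 to.py 653 178 320 1.523
```

```text
t 2.62 pos [ 470.282 -109.785  319.139] rot [-3.141  0.     1.515] shift [ 0.298  0.166 -0.001] turn -0.008323678298403081 F [ 0.449 -0.767  1.075]
```

Emit:
{"fn": "servo_tool", "kwargs": {
  "rows": [
    [0.5,[0.054,0.03,0],0],
    [0.5,[0.108,0.06,0],0],
    [0.5,[0.162,0.09,0],0],
    [0.5,[0.216,0.12,0],0],
    [0.5,[0.265,0.147,0],0]
  ]
}}

```text
time: 3.25
eef_pos: [632.9, 146.1, 318.6]
tcp_rot: [-3.141, 0.0, 1.511]
force: [0.9, -0.5, 0.5]
opening: 42.8
gripper_force: 0.0
```

Emit:
{"fn": "servo_tool", "kwargs": {
  "rows": [
    [0.5,[0.033,0.019,0],-0.008],
    [0.5,[0.033,0.019,0.05],-0.008],
    [0.5,[0.033,0.019,0.1],-0.008],
    [0.5,[0.033,0.019,0.15],-0.008],
    [0.5,[0.033,0.019,0.15],-0.008]
  ]
}}

```text
time: 3.88
eef_pos: [649.2, 175.2, 162.8]
tcp_rot: [-3.13, 0.002, 1.519]
force: [0.2, -0.3, -0.4]
opening: 42.7
gripper_force: 0.0
```

```bash
python3 to.py 650 120 168 1.523
python3 - <<'E'
from h import *
a=env.read_camera("scene")[160:320,170:400];b=env.read_camera("side")[120:290,160:390]
f=lambda i:cv2.resize(i,(560,400) if 0 else None,fx=2.4,fy=2.4)[:290*2]
A,B=cv2.resize(a,None,fx=1.7,fy=1.7),cv2.resize(b,None,fx=1.7,fy=1.7)
h=max(A.shape[0],B.shape[0]);A=cv2.copyMakeBorder(A,0,h-A.shape[0],0,0,0)
cv2.imwrite("pics/c.png",np.hstack([A,B[:h]]))
E
```

```text
t 3.88 pos [649.211 175.224 162.778] rot [-3.13   0.002  1.519] shift [-0.055  0.004 -0.005] turn -0.004139332210112201 F [ 0.179 -0.303 -0.373]
```

View pics/c.png

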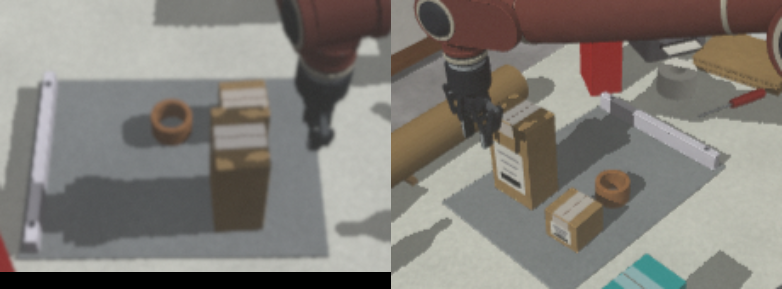

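The gripper stands behind the label side of the parcel, near its top (left half (318,135), right half (485,115)). Nothing else is touched, so I start pushing.

Emit:
{"fn": "servo_tool", "kwargs": {
  "rows": [
    [0.5,[-0.02,0.003,0],0],
    [0.5,[-0.04,0.003,0],0],
    [0.5,[-0.05,0.003,0],0],
    [0.5,[-0.058,0.003,0],0],
    [0.5,[-0.066,0.003,0],0]
  ]
}}

```text
time: 4.6
eef_pos: [654.0, 110.5, 172.5]
tcp_rot: [3.138, -0.003, 1.519]
force: [-0.6, 4.9, 12.0]
opening: 42.9
gripper_force: 5.5
```

Emit:
{"fn": "servo_tool", "kwargs": {
  "rows": [
    [0.5,[-0.008,0,0],0],
    [0.5,[-0.016,0,0],0],
    [0.5,[-0.024,0,0],0],
    [0.5,[-0.032,0,0],0],
    [0.5,[-0.032,0,0],0]
  ]
}}

```text
time: 5.22
eef_pos: [650.5, 77.1, 168.6]
tcp_rot: [-3.139, 0.0, 1.518]
force: [-0.5, 0.8, 0.3]
opening: 42.8
gripper_force: 0.2
```

```bash
python3 to.py 645 50 168 1.523
python3 - <<'E'
from h import *
a=env.read_camera("scene")[160:320,170:400];b=env.read_camera("side")[120:290,160:390]
A,B=cv2.resize(a,None,fx=1.7,fy=1.7),cv2.resize(b,None,fx=1.7,fy=1.7)
h=max(A.shape[0],B.shape[0]);A=cv2.copyMakeBorder(A,0,h-A.shape[0],0,0,0)
cv2.imwrite("pics/d.png",np.hstack([A,B[:h]]))
E
```

```text
t 5.22 pos [650.488  77.054 168.588] rot [-3.139  0.     1.518] shift [-0.027 -0.004  0.001] turn -0.005139933808818498 F [-0.472  0.831  0.336]
```

View pics/d.png

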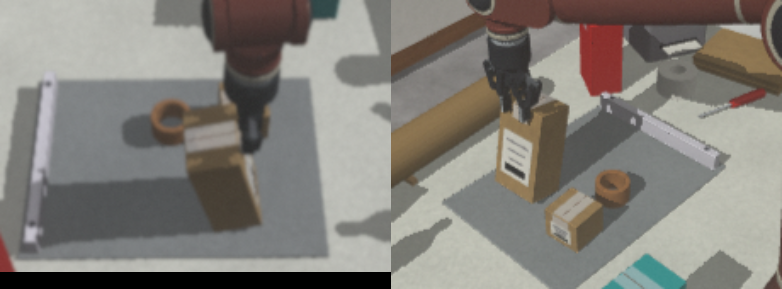

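The parcel leans towards the rail (left half, top at (212,135), foot still at (230,220)), so it is tipping rather than sliding. I keep pushing at the same height.

Emit:
{"fn": "servo_tool", "kwargs": {
  "rows": [
    [0.5,[-0.008,0,0],0],
    [0.5,[-0.016,0,0],0],
    [0.5,[-0.024,0,0],0],
    [0.5,[-0.032,0,0],0],
    [0.5,[-0.04,0,0],0]
  ]
}}

```text
time: 5.95
eef_pos: [649.0, 37.1, 169.8]
tcp_rot: [-3.141, 0.0, 1.519]
force: [0.8, 1.0, 0.6]
opening: 42.5
gripper_force: 0.0
```

Emit:
{"fn": "servo_tool", "kwargs": {
  "rows": [
    [0.5,[-0.008,0,0],0],
    [0.5,[-0.01,0,0],0],
    [0.5,[-0.01,0,0],0],
    [0.5,[-0.01,0,0],0],
    [0.5,[-0.01,0,0],0]
  ]
}}

```text
time: 6.58
eef_pos: [648.6, 28.1, 169.8]
tcp_rot: [3.142, -0.0, 1.519]
force: [1.0, 0.1, -0.1]
opening: 42.4
gripper_force: 0.0
```

```bash
python3 to.py 655 180 168 1.523
python3 - <<'E'
from h import *
a=env.read_camera("scene")[160:320,170:400];b=env.read_camera("side")[120:290,160:390]
A,B=cv2.resize(a,None,fx=1.7,fy=1.7),cv2.resize(b,None,fx=1.7,fy=1.7)
h=max(A.shape[0],B.shape[0]);A=cv2.copyMakeBorder(A,0,h-A.shape[0],0,0,0)
cv2.imwrite("pics/e.png",np.hstack([A,B[:h]]))
E
```

```text
t 6.58 pos [648.569  28.114 169.834] rot [ 3.142 -0.     1.519] shift [ 0.152 -0.001  0.002] turn -0.0038209300704643567 F [ 0.993  0.058 -0.057]
```

View pics/e.png

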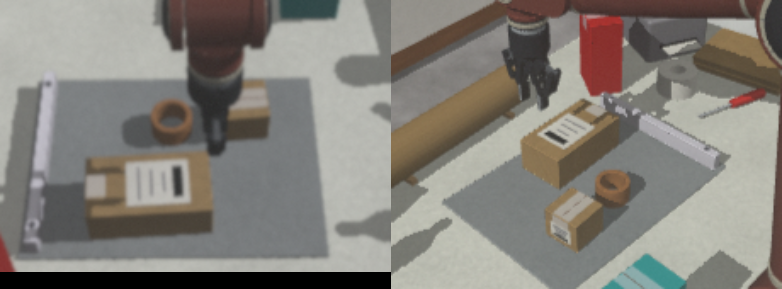

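The parcel lies flat with its label up: left half, top face (87,158)-(207,150)-(213,208)-(86,215), about 45 px short of the rail. I back off and fit its pose.

Emit:
{"fn": "servo_tool", "kwargs": {
  "rows": [
    [0.5,[0.045,0,-0.01],0],
    [0.5,[0.09,0,-0.01],0],
    [0.5,[0.13,0,0],0],
    [0.5,[0.15,0,0.02],0],
    [0.5,[0.15,0,0.02],0]
  ]
}}

```text
time: 7.3
eef_pos: [654.4, 178.1, 146.2]
tcp_rot: [-3.136, 0.002, 1.521]
force: [0.6, 0.5, -1.1]
opening: 42.7
gripper_force: 0.0
```

```bash
python3 - <<'E'
from h import *
from scipy.optimize import least_squares
np.set_printoptions(precision=3,suppress=True)
A=lambda u,v:(170+u/1.7-.2,160+v/1.7-.2)
B=lambda u,v:(160+(u-391)/1.7-.2,120+v/1.7-.2)
def P(p,l):
    c,s=np.cos(p[2]),np.sin(p[2]);return [p[0]+c*l[0]-s*l[1],p[1]+s*l[0]+c*l[1],l[2]]
o=[("scene",A(87,158),(-55,-100,86)),("scene",A(208,150),(-55,100,86)),("scene",A(213,208),(55,100,86)),("scene",A(86,215),(55,-100,86)),
("scene",A(87,238),(55,-100,6)),("scene",A(212,232),(55,100,6)),
("side",B(522,138),(55,100,86)),("side",B(579,99),(55,-100,86)),("side",B(621,117),(-55,-100,86)),("side",B(564,160),(-55,100,86)),("side",B(562,186),(-55,100,6))]
f=lambda p:np.concatenate([proj(c,P(p,l))-uv for c,uv,l in o])
r=least_squares(f,[645,-70,-.05],x_scale=[100,100,.1],loss="soft_l1");p=r.x;print(p,r.fun.reshape(-1,2).round(1).tolist())
b=np.array([558.5,-30.1,-.097]);c,s=np.cos(b[2]),np.sin(b[2]);R=np.array([[c,s],[-s,c]])
for n,l in(("top",(0,-100,0)),("rear",(0,100,0)),("push start",(0,151,0)),("mid",(0,0,0))):
    w=np.array(P(p,l)[:2]);print(n,w,"board",R@(w-b[:2]))
E
python3 to.py 655 180 40 1.49
```

```text
[640.849 -76.3    -0.035] [[-1.2, -1.2], [-0.2, -0.7], [-0.0, 0.2], [-1.0, 0.7], [1.6, 0.8], [0.3, -0.0], [-0.2, 0.6], [3.0, -0.8], [0.4, -0.5], [-2.4, 0.5], [-0.5, 2.3]]
top [ 637.322 -176.237] board [  92.604 -137.817]
rear [644.377  23.638] board [80.269 61.803]
push start [646.176  74.606] board [ 77.123 112.706]
mid [640.849 -76.3  ] board [ 86.437 -38.007]
t 7.3 pos [654.365 178.054 146.164] rot [-3.136  0.002  1.521] shift [0.002 0.001 0.106] turn 0.030564380850543138 F [ 0.551  0.496 -1.094]
```

Emit:
{"fn": "servo_tool", "kwargs": {
  "rows": [
    [0.8,[0,0,0.04],0.02],
    [0.8,[-0.01,0,0.08],0.047],
    [0.8,[-0.02,0,0.11],0.047],
    [0.8,[-0.03,0,0.116],0.047],
    [0.8,[-0.03,0,0.116],0.047]
  ]
}}

```text
time: 7.92
eef_pos: [655.3, 146.1, 34.4]
tcp_rot: [3.141, 0.0, 1.47]
force: [-0.2, 0.4, 0.3]
opening: 68.5
gripper_force: 0.0
```

```bash
python3 to.py 648 90 30 1.474;python3 to.py 638 -42 30 1.474
```

```text
t 7.92 pos [655.276 146.121  34.384] rot [3.141 0.    1.47 ] shift [-0.057 -0.002  0.004] turn -0.0041958121903897805 F [-0.168  0.361  0.274]
t 7.92 pos [655.276 146.121  34.384] rot [3.141 0.    1.47 ] shift [-0.189  0.002  0.004] turn -0.0041958121903897805 F [-0.168  0.361  0.274]
```

Emit:
{"fn": "servo_tool", "kwargs": {
  "rows": [
    [0.8,[-0.03,0,0],0],
    [0.8,[-0.06,0,0],0],
    [0.8,[-0.085,0,0],0],
    [0.8,[-0.1,0,0],0],
    [0.8,[-0.108,0,0],0]
  ]
}}

```text
time: 8.55
eef_pos: [645.1, 39.6, 35.3]
tcp_rot: [3.139, -0.0, 1.471]
force: [-0.9, -0.0, 0.5]
opening: 68.2
gripper_force: 0.0
```

Emit:
{"fn": "servo_tool", "kwargs": {
  "rows": [
    [0.8,[-0.008,0,0],0],
    [0.8,[-0.016,0,0],0],
    [0.8,[-0.024,0,0],0],
    [0.8,[-0.032,0,0],0],
    [0.8,[-0.04,0,0],0]
  ]
}}

```text
time: 9.18
eef_pos: [639.8, 0.1, 33.7]
tcp_rot: [-3.141, -0.0, 1.472]
force: [0.7, 3.8, 2.3]
opening: 68.4
gripper_force: 2.0
```

Emit:
{"fn": "servo_tool", "kwargs": {
  "rows": [
    [0.8,[-0.006,0,0],0],
    [0.8,[-0.012,0,0],0],
    [0.8,[-0.018,0,0],0],
    [0.8,[-0.024,0,0],0],
    [0.8,[-0.03,0,0],0]
  ]
}}

```text
time: 9.8
eef_pos: [637.0, -29.9, 33.6]
tcp_rot: [-3.141, 0.0, 1.472]
force: [0.6, 3.7, 2.4]
opening: 68.3
gripper_force: 1.7
```

```bash
python3 to.py 638 -42 30 1.474
python3 - <<'E'
from h import *
a=env.read_camera("scene")[160:320,170:400];b=env.read_camera("side")[120:290,160:390]
A,B=cv2.resize(a,None,fx=1.7,fy=1.7),cv2.resize(b,None,fx=1.7,fy=1.7)
h=max(A.shape[0],B.shape[0]);A=cv2.copyMakeBorder(A,0,h-A.shape[0],0,0,0)
cv2.imwrite("pics/f.png",np.hstack([A,B[:h]]))
E
```

```text
t 9.8 pos [636.951 -29.888  33.588] rot [-3.141  0.     1.472] shift [-0.012  0.002  0.004] turn -0.002226581781516579 F [0.615 3.747 2.424]
```

View pics/f.png

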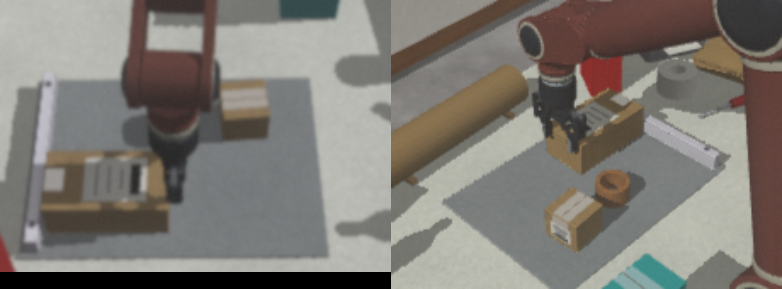

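The parcel is pushed straight and close to the rail (left half, front edge (45,180), rail (38,180)), with tape and mini in place. I push on slowly until the force rises.

Emit:
{"fn": "servo_tool", "kwargs": {
  "rows": [
    [0.8,[-0.003,0,0],0],
    [0.8,[-0.006,0,0],0],
    [0.8,[-0.008,0,0],0],
    [0.8,[-0.01,0,0],0],
    [0.8,[-0.01,0,0],0]
  ]
}}

```text
time: 10.52
eef_pos: [635.8, -38.2, 33.5]
tcp_rot: [-3.14, -0.002, 1.472]
force: [0.1, 5.9, 0.5]
opening: 68.2
gripper_force: 3.0
```

Emit:
{"fn": "servo_tool", "kwargs": {
  "rows": [
    [0.8,[-0.001,0,0],0],
    [0.8,[-0.002,0,0],0],
    [0.8,[-0.003,0,0],0],
    [0.8,[-0.003,0,0],0]
  ]
}}

```text
time: 11.02
eef_pos: [635.5, -38.1, 33.6]
tcp_rot: [-3.14, -0.007, 1.473]
force: [-0.9, 14.4, 3.1]
opening: 68.2
gripper_force: 7.2
```

Emit:
{"fn": "servo_tool", "kwargs": {
  "rows": [
    [0.8,[-0.001,0,0],0],
    [0.8,[-0.002,0,0],0],
    [0.8,[-0.002,0,0],0],
    [0.8,[-0.002,0,0],0]
  ]
}}

```text
time: 11.52
eef_pos: [635.2, -38.1, 33.6]
tcp_rot: [-3.139, -0.01, 1.474]
force: [-0.7, 20.2, 2.4]
opening: 68.5
gripper_force: 10.0
```

Emit:
{"fn": "servo_tool", "kwargs": {
  "rows": [
    [0.8,[0.01,0,0],0],
    [0.8,[0.04,0,0],0],
    [0.8,[0.09,0,0],0],
    [0.8,[0.14,0,-0.02],0],
    [0.8,[0.14,0,-0.06],0]
  ]
}}

```text
time: 12.15
eef_pos: [647.8, 97.2, 91.8]
tcp_rot: [-3.137, 0.002, 1.476]
force: [0.5, -0.8, 0.8]
opening: 68.2
gripper_force: 0.0
```

Emit:
{"fn": "servo_tool", "kwargs": {
  "rows": [
    [0.8,[0,0,-0.06],0],
    [0.8,[0,0,-0.12],0],
    [0.8,[0.03,0,-0.16],0],
    [0.8,[0.05,0,-0.16],0],
    [0.8,[0.05,0,-0.16],0]
  ]
}}

```text
time: 12.78
eef_pos: [654.1, 145.2, 252.5]
tcp_rot: [-3.14, 0.001, 1.473]
force: [0.4, 0.1, -0.8]
opening: 68.0
gripper_force: 0.0
```

```bash
python3 to.py 638 -42 30 1.474
python3 - <<'E'
from h import *
a=env.read_camera("scene")[195:320,170:370];b=env.read_camera("side")[120:290,160:390]
A,B=cv2.resize(a,None,fx=2.2,fy=2.2,interpolation=2),cv2.resize(b,None,fx=1.5,fy=1.5)
h=max(A.shape[0],B.shape[0]);A=cv2.copyMakeBorder(A,0,h-A.shape[0],0,0,0);B=cv2.copyMakeBorder(B,0,h-B.shape[0],0,0,0)
cv2.imwrite("pics/g.png",np.hstack([A,B]))
E
```

```text
t 12.78 pos [654.14  145.187 252.545] rot [-3.14   0.001  1.473] shift [-0.188  0.002  0.223] turn -0.0008090309847963439 F [ 0.399  0.081 -0.773]
```

View pics/g.png

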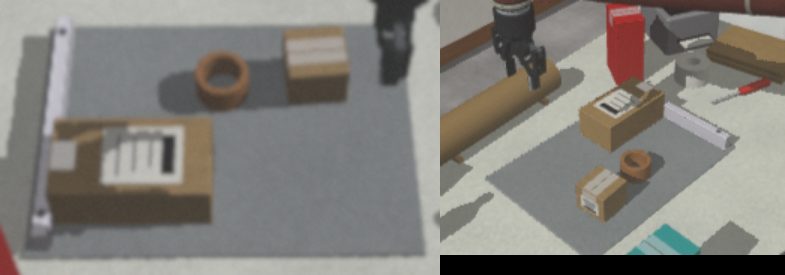

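The picture shows the parcel flat, label up, its former top against the rail (left half, (48,165)), with mini and tape where they were and the gripper clear. While pushing, 20 N split evenly over the two fingers gave no further motion, so the end is flush and square.

```bash
python3 -c "
from cell import env
print(env.sign_off())"
```

```text
the job is handed in; nothing more can be done
None
```

I pushed the parcel over so it lies flat with its label up, then slid it against the stop rail; I handed the job in at about 13 s with the robot clear and nothing else seen to move, and no verdict came back.

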